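Set the fume-extractor damper at a phone repair bench

ROBOT

A 7-joint arm with a two-finger parallel gripper is mounted at the origin on the work surface. World frame = base frame: x ahead of the robot, y to its left, z up, the work surface at z = 0. Lengths are in m, angles in degrees, forces in N, time in s.
With the tool pointing down it reaches from about 0.425 to 0.875 m from the base axis. Payload 4.7 kg.
Tool frame: the origin (TCP) lies between the finger pads; the fingertips stand env.tip_reach ahead of it and the grasp point (between the pads) lies 2 mm behind it (env.tip_reach is the distance from the TCP to the fingertips, in m); z points along the fingers, y is the line along which they close (so a half turn about z gives the same grasp; the last joint's range is limited). The gripper opens to 87 mm and grips with 3 to 60 N. Pads are 19 mm wide; open, the fingers measure 117 mm over their backs; the gripper's body (75 mm by 190 mm) begins 51 mm behind the grasp point.
Start: joints at [-68.463, 18.392, -4.016, 83.108, 1.295, 78.541, -3.26], TCP at [0.23, 0.608, 0.24] pointing down, gripper open.
Joint ranges: [-163.93, 163.93], [-17.29, 119.83], [-79.2, 71.16], [3.27, 140.29], [-89.18, 269.18], [5.43, 117.66], [-154.24, 154.24]. Speed limits (degrees/s): [147.25, 147.25, 180, 180, 180, 180, 180].

INTERFACE

Orientations are given as [roll, pitch, yaw] about the fixed x, y, z axes, in that order (R = Rz(yaw) Ry(pitch) Rx(roll)).
In Python, from cell import env, camrig, job gives the robot as it stands (env), with the cameras (camrig) and the job (job).
- The arm moves only by the tool creep_tool, called after ">>>" by a JSON object that holds its "op" and its "data". Schema: {"type":"object","properties":{"deltas":{"type":"array","items":{"type":"array","prefixItems":[{"type":"array","items":{"type":"number"},"minItems":3,"maxItems":3},{"type":"number"},{"type":"number"}],"minItems":3,"maxItems":3},"minItems":1,"maxItems":8},"grip_force":{"type":"number"},"only":{"type":"string"},"quiet":{"type":"boolean"},"lines":{"type":"string"}},"required":["deltas"],"additionalProperties":false}. deltas is a list of rows, 1 to 8 of them, each written [[dx, dy, dz], turn, opening]: dx, dy, dz in parts of the range, where 1.0 means 800 mm, then a turn about the tool's z in fractions of the full range, 1 being 90 degrees, then the finger opening in m; each row is the pose to reach, as a shift and turn from the pose commanded when the call began, along the tool's axes at that moment; what a row does not reach only later rows make up. A row lasts 1/12 s, in which the tool goes at most 0.0417 m and 7.16 degrees, less where a joint would pass 70% of its speed; a pose out of reach is approached as far as the arm can. The fingers move at their own pace and stop on an object; grip_force is the grip in N (left out, the last holds). Time passes only in rows, so rows that do not move let the fingers close. The tool returns the time, the measured TCP pose, the force, the opening and the grip force at its end. only (a regular expression) keeps the lines of the reply that match it, lines (a string "A,B") keeps lines A to B, and quiet returns only ok. A shift or turn number past 1, either way, is cut back to 1. Input that does not fit is refused with a message, and nothing moves.
- env.get_obs(): the state, without advancing time (a new reading comes with each control period).
- camrig.read_camera(name): name is "scene" or "top"; returns a dict with "color" (400x640x3 uint8, blue, green, red), "fx", "fy", "cx", "cy" (pixels), "world_from_camera" (4x4, takes a point from camera to world coordinates). Camera axes: x right, y down, z forward; pixel columns grow to the right and rows downward; lengths in m; the calibration is good to about 2 mm. A picture is of the moment at which its call begins. There is no depth.
- job.sign_off(): hands the job in; it is judged then, once.
The state is a dict: "time_s": time; "qpos": joint angles; "joint_velocities": joint speeds; "effort": joint torques, N m; "tool_pos": TCP position; "tool_rot": TCP orientation; "force": force on the tool from outside, world axes, zero at the start; "wrist_torque": the same for the moment, N m; "grip_width": finger opening in m; "grasp_force": force on a finger pad.
Only numpy, scipy, OpenCV 4.12 (cv2) and the standard library are available. Lean on these libraries where they do the work, as an engineer would, in place of code of your own. Each camera call takes 0.05 s, during which the arm holds its last target. There are 200 camera calls.

TASK

Soldering is about to start at the phone repair bench: swing the orange-knobbed lever of the fume extractor's damper box round until it points at the green clip on that box's scale, then let go of it. Leave the blue-knobbed lever on the other damper box as it is.

Things in the scene. Friction and masses are not known exactly. Their poses are not given: they have to be found in the camera images.
- orange_lever (a joint): Flat steel lever (12 wide, 8 thick, its top 74 mm above the table) turning level about an upright pivot on a fixed grey box. 0 to 2.0 rad, counterclockwise from above: 0 = towards the robot and to its left, 1.0 = straight out of the box's front, towards the robot's side, 2.0 = to its right. Starts at 0 to 0.5. Moves at about 1.5 N on the knob, stays where it is left; the stops are firm.
- orange_knob (a point): Centre of the upright round orange knob fixed on the lever's end: 22 mm in diameter, 36 mm tall, 74 to 110 mm above the table (this point 92 mm), 75 mm from the pivot. x points outwards along the arm, z up. Its box is 150 deep, 180 wide, flat top 60 mm above the table, pipe stub behind.
- green_clip: Green clip marking the wanted setting (0.95 to 1.7 rad of the lever's scale), fixed on the orange lever's box: 12 mm square, 6 mm high, 94 mm from the pivot, with a thin green line towards the pivot. The origin is NOT at the clip but on the lever's pivot axis, at the box's top (60 mm above the table); x points from the pivot through the clip, z up.
- blue_knob (a point): Centre of the blue knob on the other box's lever, which must stay as it is. Box, lever and sizes are the same as the orange one's, but its clip is white. The two boxes stand side by side, either one on the left, each turned by up to 0.35 rad. x points outwards along its arm.

How it is judged:
By the outcome, as a careful person would: the job done as asked, in the order asked, and still so for the second after the job is handed in, with the robot touching nothing.
It also fails if it takes over 32 s, if anything falls off the work surface, if the arm or the gripper's body presses on something with over 40 N, if the wrist force passes 120 N, or if a joint passes its speed limit or range.

## Working session

There is one attempt and no reset: what is moved stays moved. The work goes in short steps, Python scripts to look and compute and a tool call to move; the robot and the scene stay as the last step left them, time stands still between calls to the robot, and variables do not carry over. Pictures are saved under pics/ and viewed, at most 10 in all, crops included, and the job is handed in when it is done.

```bash
ls; mkdir -p pics; python3 - <<'E'
from cell import env, camrig, job
import cv2
o=env.get_obs();print(o['tool_pos'],o['tool_rot'],o['grip_width'],env.tip_reach,o['time_s'])
for n in("scene","top"):
    c=camrig.read_camera(n);cv2.imwrite(f"pics/{n}0.png",c['color']);print(n,c['fx'],c['world_from_camera'])
E
```

```text
cell.py
pics
[0.22991842 0.60740844 0.23845086] [-1.79889547e+02  4.76976716e-03  1.59271745e+02] 0.08702786770065814 0.017 0.0
scene 390.6618560846411 [[-8.77047452e-01  3.90319003e-01 -2.80069353e-01  7.47698224e-01]
 [ 4.80403751e-01  7.12643070e-01 -5.11226066e-01  3.88516040e-01]
 [ 4.82348564e-05 -5.82915887e-01 -8.12532502e-01  6.66259009e-01]
 [ 0.00000000e+00  0.00000000e+00  0.00000000e+00  1.00000000e+00]]
top 509.44784994664656 [[ 0.01057587 -0.99059404  0.13642433  0.4228395 ]
 [-0.9998839  -0.00897967  0.01231039  0.03527146]
 [-0.01096955 -0.13653868 -0.990574    1.10205678]
 [ 0.          0.          0.          1.        ]]
```

View pics/top0.png

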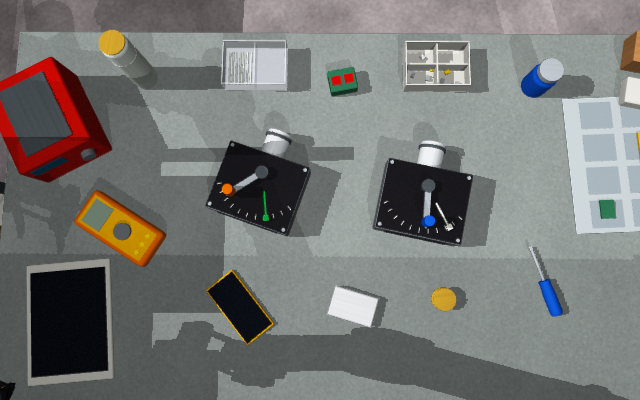

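View pics/scene0.png

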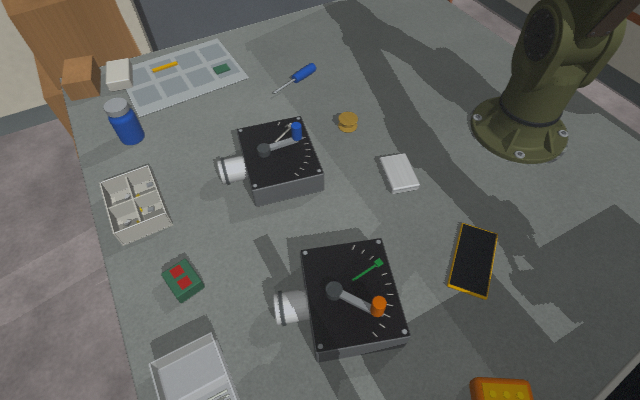

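```bash
cat > h.py <<'E'
from cell import env, camrig, job
import cv2, numpy as np
from scipy.spatial.transform import Rotation as Ro
def ray(c,uv):
    d=np.array([(uv[0]-c['cx'])/c['fx'],(uv[1]-c['cy'])/c['fy'],1.]);M=np.array(c['world_from_camera'])
    return M[:3,3],M[:3,:3]@d
def plane(c,uv,z):
    o,d=ray(c,uv);return o+d*(z-o[2])/d[2]
def tri(rs):
    A=0;b=0
    for o,d in rs:
        d=d/np.linalg.norm(d);P=np.eye(3)-np.outer(d,d);A=A+P;b=b+P@o
    return np.linalg.solve(A,b)
def blob(c,lo,hi,near,er=0,r=30):
    m=cv2.inRange(cv2.cvtColor(c['color'],cv2.COLOR_BGR2HSV),lo,hi)
    k=np.zeros_like(m);cv2.circle(k,near,r,255,-1);m&=k
    if er:m=cv2.morphologyEx(m,cv2.MORPH_OPEN,np.ones((er,er),np.uint8))
    n,l,s,ce=cv2.connectedComponentsWithStats(m)
    i=1+np.argmax(s[1:,4]);return ce[i],s[i]
OR=((5,150,80),(20,255,255));GR=((45,120,50),(80,255,255))
def go(p,yaw):
    o=env.get_obs();R=Ro.from_euler('xyz',o['tool_rot'],degrees=True)
    t=o['tool_rot'][2]-yaw; t=(t+90)%180-90   # tool z is down: + turn lowers yaw
    print('shift',(R.inv().apply(np.array(p)-o['tool_pos'])).round(4),'turn',round(t,1))
E
python3 - <<'E'
from h import *
t=camrig.read_camera('top');s=camrig.read_camera('scene')
ko,ks=blob(t,*OR,(227,189),r=15),blob(s,*OR,(379,306),r=20)
go_,gs=blob(t,*GR,(265,217),4,12),blob(s,*GR,(379,263),5,12)
print(ko,ks,go_,gs)
print('knob tri',tri([ray(t,ko[0]),ray(s,ks[0])]),plane(t,ko[0],.105))
print('clip',tri([ray(t,go_[0]),ray(s,gs[0])]),plane(t,go_[0],.065),plane(s,gs[0],.064))
# hub: grey disc
for c,n in((t,(262,172)),(s,(334,291))):
    g=cv2.cvtColor(c['color'],cv2.COLOR_BGR2GRAY)[n[1]-14:n[1]+14,n[0]-14:n[0]+14]
    print(cv2.HoughCircles(cv2.resize(g,None,fx=4,fy=4,interpolation=2),3,1,40,param1=80,param2=15,minRadius=18,maxRadius=44))
    cv2.imwrite(f'pics/h{n[0]}.png',cv2.resize(c['color'][n[1]-50:n[1]+60,n[0]-60:n[0]+70],None,fx=4,fy=4,interpolation=2))
H=np.hstack([cv2.imread('pics/h262.png')[:, :],]);
E
```

```text
(array([227.34821429, 189.08035714]), array([222, 183,  13,  13, 112], dtype=int32)) (array([378.01111111, 305.73333333]), array([371, 295,  16,  22, 270], dtype=int32)) (array([266.5 , 218.15]), array([264, 215,   6,   7,  40], dtype=int32)) (array([377.93478261, 262.06521739]), array([375, 259,   7,   7,  46], dtype=int32))
knob tri [0.57020487 0.23626477 0.09605986] [0.56908011 0.23429372 0.105     ]
clip [0.51583742 0.16087226 0.05930105] [0.51560607 0.15992029 0.065     ] [0.51735287 0.16289611 0.064     ]
[[[53.5 55.5 25.4]]]
[[[59.5 54.5 38.8]]]
```

View pics/h262.png

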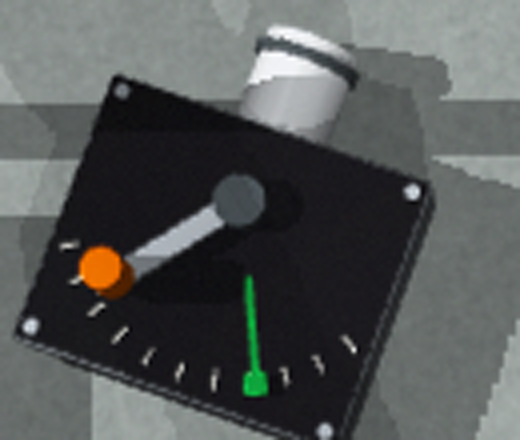

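View pics/h334.png

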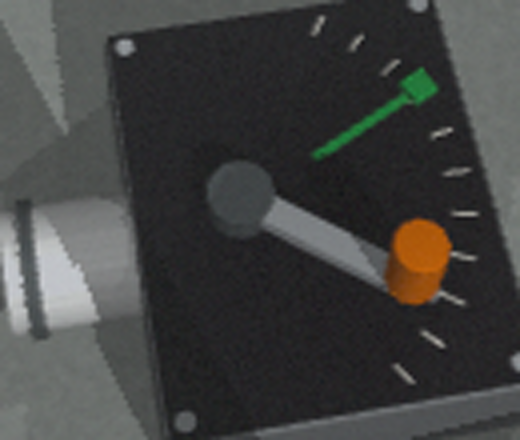

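The top crop shows the hub at about (262,172), the orange knob at (227,189) and the clip at (265.7,218), with its line starting at (264.2,191.5). The scene crop shows the hub at (334.3,288.3), the knob top at (378.8,303) and the clip at (378.8,262.8).

```bash
python3 - <<'E'
from h import *
t=camrig.read_camera('top');s=camrig.read_camera('scene')
f=lambda a,b:tri([ray(t,a),ray(s,b)])
hub=f((262,172),(334.25,288.25));kn=f((227,189),(378.75,303));cl=f((265.9,218),(378.75,262.75));ls=f((264.25,191.5),(353,279.7))
print(hub,kn,cl,ls)
for nm,a in(('knob',kn),('clip',cl),('line',ls)):
    d=a-hub;print(nm,np.hypot(*d[:2]),np.degrees(np.arctan2(d[1],d[0])))
d=cl-ls;print('line dir',np.degrees(np.arctan2(d[1],d[0])))
for c,h,k,p,l in((t,(262,172),(227,189),(265.9,218),(264.25,191.5)),(s,(334.25,288.25),(378.75,303),(378.75,262.75),(353,279.7))):
    a=plane(c,h,hub[2])[:2];q=plane(c,p,.066)[:2];kk=plane(c,k,.11)[:2];L=plane(c,l,.061)[:2]
    print(a,kk,q,[ (np.hypot(*(x-a)),np.degrees(np.arctan2(*(x-a)[::-1]))) for x in(kk,q,L)])
E
```

```text
[0.60928512 0.17115459 0.07280797] [0.56926691 0.23536294 0.10383755] [0.5157711  0.16241498 0.05955395] [0.57080182 0.16748747 0.0581696 ]
knob 0.07565824060857472 121.93344996090565
clip 0.09392152118048548 -174.66077352276957
line 0.03865762334164372 -174.55665618297024
line dir -174.73360443103175
[0.60990699 0.17064644] [0.5685008  0.23398979] [0.51581209 0.16103482] [(np.float64(0.07567596837127778), np.float64(123.17178317006265)), (np.float64(0.09458453328034996), np.float64(-174.16756970240573)), (np.float64(0.03897002504967257), np.float64(-173.82773171579828))]
[0.60868155 0.17168459] [0.57108159 0.237175  ] [0.51761464 0.16540048] [(np.float64(0.07551656486950942), np.float64(119.86139296616301)), (np.float64(0.09128346496608819), np.float64(-176.05254220073215)), (np.float64(0.03788874187142978), np.float64(-176.23810994075347))]
```

```bash
python3 -c "
from h import *
go((.5692,.2352,.16),122)"
```

```text
shift [-0.4491 -0.2284  0.0794] turn 37.3
```

The manual's scale: shifts go in shares of 800 mm and turns go in shares of 90 degrees. Converting my numbers, -0.225 m / 0.8 = -0.2813, 0.04 m / 0.8 = 0.05, 18 degrees / 90 = 0.2.

>>> {"op": "creep_tool", "data": {"deltas": [[[-0.2813,-0.1425,0.05],0.2,0.087],[[-0.2813,-0.1425,0.05],0.2,0.087],[[-0.2813,-0.1425,0.05],0.2,0.087],[[-0.2813,-0.1425,0.05],0.2,0.087],[[-0.2813,-0.1425,0.05],0.2,0.087],[[-0.2813,-0.1425,0.05],0.2,0.087],[[-0.2813,-0.1425,0.05],0.2,0.087],[[-0.2813,-0.1425,0.05],0.2,0.087]], "grip_force": 15}}

```text
time_s: 0.97
tool_pos: [0.4033, 0.4179, 0.1992]
tool_rot: [-180.0, 0.1, 140.8]
force: [-0.5, 0.9, 0.7]
grip_width: 0.087
grasp_force: 0.0
```

```bash
python3 -c "
from h import *
go((.5692,.2352,.16),122)"
```

```text
shift [-0.244  -0.0368  0.0396] turn 18.8
```

In the tool's units: -0.244 m / 0.8 = -0.305, 0.039 m / 0.8 = 0.0488, 19 degrees / 90 = 0.2111.

>>> {"op": "creep_tool", "data": {"deltas": [[[-0.305,-0.046,0.0488],0.2111,0.06],[[-0.305,-0.046,0.0488],0.2111,0.06],[[-0.305,-0.046,0.0488],0.2111,0.06],[[-0.305,-0.046,0.0488],0.2111,0.06],[[-0.305,-0.046,0.0488],0.2111,0.06],[[-0.305,-0.046,0.0488],0.2111,0.06],[[-0.305,-0.046,0.0488],0.2111,0.06],[[-0.305,-0.046,0.0488],0.2111,0.06]], "grip_force": 15}}

```text
time_s: 1.63
tool_pos: [0.5685, 0.239, 0.1601]
tool_rot: [-180.0, 0.0, 122.1]
force: [-0.6, -0.1, -0.0]
grip_width: 0.0605
grasp_force: 0.0
```

```bash
python3 -c "
from h import *
go((.5692,.2352,.099),122)
c=camrig.read_camera('scene');cv2.imwrite('pics/a.png',c['color'])"
```

```text
shift [-0.0036 -0.0013  0.0611] turn 0.1
```

View pics/a.png

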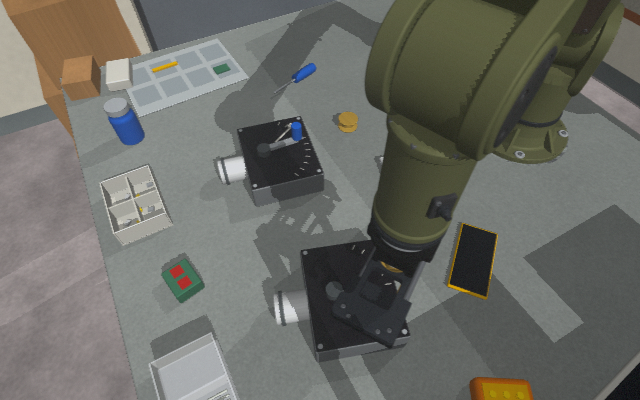

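The gripper is over the orange knob, and nothing else has moved. I'll descend and close.

In the tool's units: 0.061 m / 0.8 = 0.0763, 0.03 m / 0.8 = 0.0375.

>>> {"op": "creep_tool", "data": {"deltas": [[[-0.0013,-0.0013,0.0375],0,0.06],[[-0.0013,-0.0013,0.0763],0,0.06],[[-0.0013,-0.0013,0.0763],0,0.06],[[-0.0013,-0.0013,0.0763],0,0.06],[[-0.0013,-0.0013,0.0763],0,0.02],[[-0.0013,-0.0013,0.0763],0,0.0],[[-0.0013,-0.0013,0.0763],0,0.0],[[-0.0013,-0.0013,0.0763],0,0.0]], "grip_force": 10}}

```text
time_s: 2.35
tool_pos: [0.568, 0.2396, 0.1012]
tool_rot: [179.8, 0.0, 122.3]
force: [-0.1, -0.1, -0.1]
grip_width: 0.0413
grasp_force: 0.0
```

>>> {"op": "creep_tool", "data": {"deltas": [[[0,0,0],0,0],[[0,0,0],0,0],[[0,0,0],0,0],[[0,0,0],0,0]]}}

```text
time_s: 2.68
tool_pos: [0.5674, 0.239, 0.0998]
tool_rot: [180.0, -0.0, 122.3]
force: [-0.2, -0.4, 1.2]
grip_width: 0.0216
grasp_force: 10.0
```

```bash
python3 -c "
from h import *
H=np.array([.6093,.1711])
for a in (122,133,143.5,154,164.5,175,185.4):
  go((*(H+.0752*np.array([np.cos(np.radians(a)),np.sin(np.radians(a))])),.0985),a)"
```

```text
shift [-0.0046 -0.0004  0.0013] turn 0.3
shift [-0.0059 -0.0148  0.0013] turn -10.7
shift [-0.0097 -0.028   0.0013] turn -21.2
shift [-0.0158 -0.0403  0.0013] turn -31.7
shift [-0.0241 -0.0513  0.0013] turn -42.2
shift [-0.0342 -0.0606  0.0013] turn -52.7
shift [-0.0458 -0.0679  0.0013] turn -63.1
```

In the tool's units: -0.0537 m / 0.8 = -0.0671, -0.0481 m / 0.8 = -0.0601, -42.4 degrees / 90 = -0.4711.

>>> {"op": "creep_tool", "data": {"deltas": [[[-0.0004,-0.0093,0],-0.0589,0],[[-0.0018,-0.0184,0],-0.1178,0],[[-0.0038,-0.0273,0],-0.1767,0],[[-0.0068,-0.036,0],-0.2356,0],[[-0.0105,-0.0445,0],-0.2944,0],[[-0.015,-0.0525,0],-0.3533,0],[[-0.0201,-0.0601,0],-0.4122,0],[[-0.026,-0.0671,0],-0.4711,0]]}}

```text
time_s: 3.35
tool_pos: [0.5338, 0.1923, 0.0999]
tool_rot: [179.9, 0.1, 164.9]
force: [4.2, -1.1, -1.5]
grip_width: 0.0213
grasp_force: 10.0
```

>>> {"op": "creep_tool", "data": {"deltas": [[[0,0,0],0,0],[[0,0,0],0,0],[[0,0,0],0,0]]}}

```text
time_s: 3.6
tool_pos: [0.5337, 0.1923, 0.0998]
tool_rot: [-180.0, 0.1, 164.5]
force: [3.3, -2.1, -0.5]
grip_width: 0.022
grasp_force: 10.0
```

```bash
python3 -c "
from h import *
H=np.array([.6093,.1711])
for a in (170,175,180,185.4):
  go((*(H+.0797*np.array([np.cos(np.radians(a)),np.sin(np.radians(a))])),.0995),a)"
```

```text
shift [ 0.0008 -0.0078  0.0003] turn -5.5
shift [-0.0002 -0.0147  0.0003] turn -10.5
shift [-0.0017 -0.0215  0.0003] turn -15.5
shift [-0.0041 -0.0286  0.0003] turn -20.9
```

In the tool's units: -0.0286 m / 0.8 = -0.0358, -0.0215 m / 0.8 = -0.0269, -21 degrees / 90 = -0.2333.

>>> {"op": "creep_tool", "data": {"deltas": [[[0.0006,-0.0098,0],-0.0611,0],[[-0.0003,-0.0184,0],-0.1167,0],[[-0.0021,-0.0269,0],-0.1722,0],[[-0.0051,-0.0358,0],-0.2333,0],[[-0.0051,-0.0358,0],-0.2333,0],[[-0.0051,-0.0358,0],-0.2333,0],[[-0.0051,-0.0358,0],-0.2333,0]]}}

```text
time_s: 4.18
tool_pos: [0.5311, 0.1642, 0.0999]
tool_rot: [180.0, 0.2, -174.4]
force: [5.3, 0.3, -2.2]
grip_width: 0.0219
grasp_force: 10.0
```

```bash
python3 - <<'E'
from h import *
H=np.array([.6093,.1711]);o=env.get_obs();d=o['tool_pos'][:2]-H;print(np.hypot(*d),np.degrees(np.arctan2(*d[::-1])))
t=camrig.read_camera('top');s=camrig.read_camera('scene')
cv2.imwrite('pics/b.png',np.hstack([cv2.resize(t['color'][120:250,200:320],(400,433)),cv2.resize(s['color'][220:350,290:410],(400,433))]))
E
```

```text
0.07848945010588769 -174.9606562804061
```

View pics/b.png

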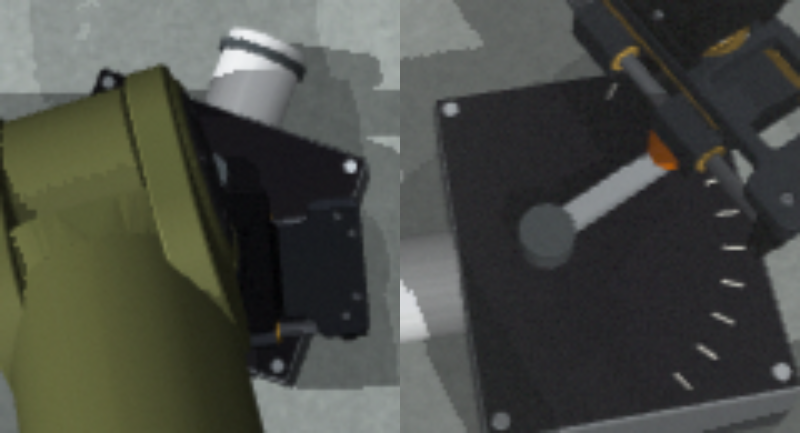

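The lever lies along the clip's line and the knob is still in the fingers. I'll release it, rise and retreat.

In the tool's units: -0.11 m / 0.8 = -0.1375, -0.07 m / 0.8 = -0.0875.

>>> {"op": "creep_tool", "data": {"deltas": [[[0,0,0],0,0.06],[[0,0,0],0,0.06],[[0,0,0],0,0.06],[[0,0,0],0,0.06],[[0,0,-0.0375],0,0.06],[[0,0,-0.0875],0,0.06],[[0,0,-0.1375],0,0.06],[[0,0,-0.1375],0,0.06]]}}

```text
time_s: 4.95
tool_pos: [0.5332, 0.1656, 0.2181]
tool_rot: [179.8, 0.7, -174.3]
force: [0.8, -0.4, -0.1]
grip_width: 0.0585
grasp_force: 0.0
```

>>> {"op": "creep_tool", "data": {"deltas": [[[0,0.4125,0],0,0.06],[[0.0625,0.4125,0],0,0.06],[[0.0625,0.4125,0],0,0.06],[[0.0625,0.4125,0],0,0.06],[[0.0625,0.4125,0],0,0.06],[[0.0625,0.4125,0],0,0.06],[[0.0625,0.4125,0],0,0.06],[[0.0625,0.4125,0],0,0.06]]}}

```text
time_s: 5.62
tool_pos: [0.446, 0.4884, 0.2094]
tool_rot: [180.0, -0.0, -174.3]
force: [0.8, -0.4, 0.8]
grip_width: 0.0601
grasp_force: 0.0
```

```bash
python3 - <<'E'
from h import *
t=camrig.read_camera('top');s=camrig.read_camera('scene')
cv2.imwrite('pics/c.png',np.hstack([cv2.resize(t['color'][120:250,200:320],(400,433),interpolation=2),cv2.resize(s['color'][220:350,290:410],(400,433),interpolation=2)]))
cv2.imwrite('pics/d.png',t['color'])
E
```

```text
(no output)
```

View pics/c.png

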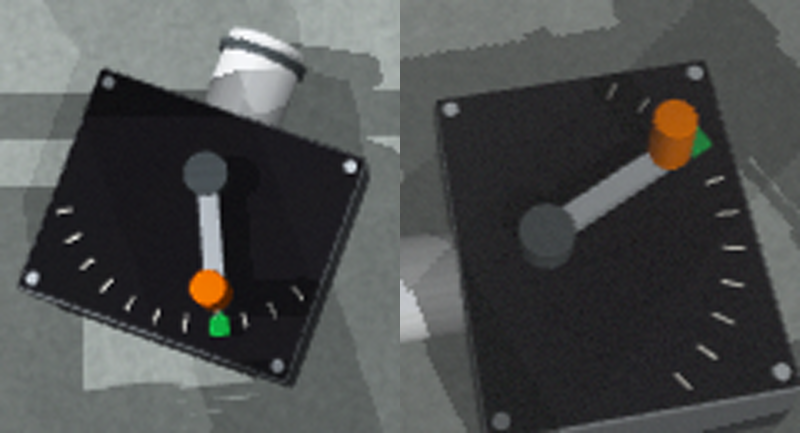

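View pics/d.png

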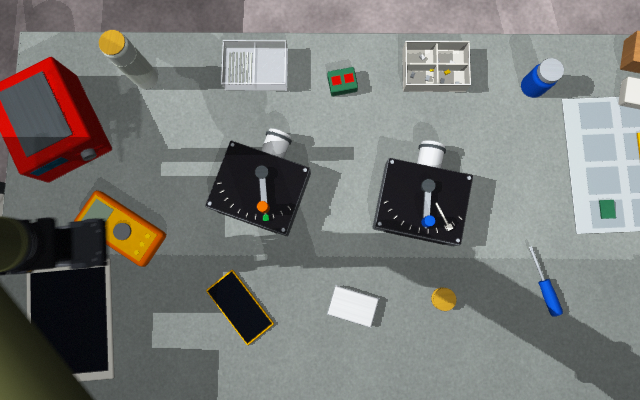

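The levers are clear of the gripper. In the top view the orange knob is at (262.4,206.1) next to the clip, and the blue lever is unchanged. I'll check the angle in numbers.

```bash
python3 - <<'E'
from h import *
t=camrig.read_camera('top');s=camrig.read_camera('scene')
f=lambda a,b:tri([ray(t,a),ray(s,b)])
ang=lambda d:np.degrees(np.arctan2(d[1],d[0]))
hub=f((262,172),(334.25,288.25));k=f((262.4,206.1),(372.8,255.4));print(k,np.hypot(*(k-hub)[:2]),ang(k-hub))
kb=blob(t,*OR,(262,206),r=15)[0];ks=blob(s,*OR,(372,260),r=25)[0];k=f(kb,ks);print(kb,ks,k,ang(k-hub))
# lever angle from bar pixels in the top view (plane z=.074), hub and knob excluded
g=t['color'][182:198,250:280].max(2).astype(int);g2=t['color'][182:198,250:280].min(2)
ys,xs=np.where(g2>90);P=np.array([plane(t,(x+250,y+182),.074)[:2] for x,y in zip(xs,ys)])
vx,vy,_,_=cv2.fitLine(P.astype(np.float32),2,0,.01,.01).ravel();print('bar',len(P),np.degrees(np.arctan2(vy,vx)))
E
```

```text
[0.5349459  0.16423896 0.10650604] 0.0746602020322012 -174.6851856612148
[262.23423423 206.36036036] [371.57142857 259.66122449] [0.5361478  0.16564342 0.09499064] -175.6906968119571
bar 99 6.4837184
```

```bash
python3 -c "
from cell import env, camrig, job
print(job.sign_off())"
```

```text
the job is handed in; nothing more can be done
None
```

The orange lever now points at the green clip, within about 1° by the camera measurements. The arm has let go and moved clear, the blue lever is untouched, and I handed the job in at about 6 s.

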